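# Switch on the mantle's voltage regulator and bring its dial up to the red mark

## Robot

A 6-joint arm with a two-finger parallel gripper is mounted at the origin on the work surface. World frame = base frame: x ahead of the robot, y to its left, z up, the work surface at z = 0. Lengths are in mm, angles in degrees, forces in N, time in s.
With the tool pointing down it reaches from about 300 to 850 mm from the base axis. Payload 4.2 kg.
Tool frame: the origin (TCP) lies midway between the tips of the shut fingers; the grasp point (between the pads) lies 19 mm behind it (env.grip_depth is the distance from the TCP to the grasp point, in mm); z points along the fingers, y is the line along which they close (so a half turn about z gives the same grasp; the last joint's range is limited). The gripper opens to 91 mm and grips with 3 to 60 N. Pads are 32 mm wide; open, the fingers measure 118 mm over their backs; the gripper's body (76 mm by 178 mm) begins 60 mm behind the grasp point.
Start: joints at [-73.74, 18.312, 89.639, -0, 72.044, -1.146], TCP at [172.013, -548.684, 213.976] pointing down, gripper open.
Joint ranges: [-177.97, 177.97], [-48.28, 115.42], [12.27, 149.76], [-77.06, 257.06], [2.81, 150.46], [-146.56, 146.56]. Speed limits (degrees/s): [147.25, 147.25, 180, 180, 180, 180].

## Interface

Orientations are given as [roll, pitch, yaw] about the fixed x, y, z axes, in that order (R = Rz(yaw) Ry(pitch) Rx(roll)).
In Python, from workcell import env, eyes gives the robot as it stands.
- The arm moves only by the tool send_rows, never from a script. Its argument "motion" is a list of rows, each a list of 7 numbers: the shift along the world's x, y, z normalised to -1 to 1, where 1 is 0.5 m, then the turn, a rotation vector about the world's x, y, z normalised to -1 to 1, where 1 is 60 degrees, then the opening, from -1 (shut) to 1 (fully open). A call has 1 to 20 rows; each row is the pose to reach, as a shift and turn from the pose commanded when the call began; what a row does not reach only later rows make up. A row lasts 1/8 s, in which the tool goes at most 62.5 mm and 10.7 degrees, less where a joint would pass 70% of its speed; a pose out of reach is approached as far as the arm can. A call with a number of a shift or a turn outside -1 to 1 is refused whole. A call with a gripper value outside its range is refused whole. The fingers move at their own pace and stop on an object; "squeeze" is the grip in N (left out, the last holds). Time passes only in rows, so rows that repeat a pose let the fingers close. It gives the time, the measured TCP pose, the force, the opening and the grip force at its end, in the units of the state.
- env.state(): the state, without advancing time (a new reading comes with each control period).
- eyes.grab_frame(name): name is "scene" or "top" or "wrist"; returns a dict with "pixels" (384x512x3 uint8, red, green, blue), "depth" (384x512 float32, mm along the optical axis (not along the pixel's ray), 0 where there is no reading), "fx", "fy", "cx", "cy" (pixels), "R" (3x3) and "t" (3): a world point X has camera coordinates R X + t; the wrist camera has in their place "T_tool_cam" (4x4, takes a point from camera to tool coordinates, whose origin is the TCP and whose axes are the flange's). Camera axes: x right, y down, z forward; pixel columns grow to the right and rows downward; lengths in mm; the calibration is good to about 2 mm. A picture is of the moment at which its call begins: read the wrist's pose just before it.
- env.job_done(): hands the job in; it is judged then, once.
The state is a dict: "time_s": time; "qpos": joint angles; "qvel": joint speeds; "effort": joint torques, N m; "ee_pos": TCP position; "ee_rot": TCP orientation; "force": force on the tool from outside, world axes, zero at the start; "torque": the same for the moment, N m; "gripper_width": finger opening in mm; "gripper_force": force on a finger pad.
Only numpy, scipy, OpenCV 4.12 (cv2) and the standard library are available. Lean on these libraries where they do the work, as an engineer would, in place of code of your own. Each camera call takes 0.05 s, during which the arm holds its last target. There are 200 camera calls.

## Task

Start the heating mantle: press the green button on top of the voltage regulator fully in and let it go, and after that push the fin of the regulator's black dial round with a fingertip, without pinching it, until the dial's white index line lines up with the red mark on the scale. Leave the glassware and other things on the bench where they are.

Things in the scene. Friction and masses are not known exactly. Their poses are not given: they have to be found in the camera images.
- regulator: the voltage regulator: a fixed grey steel box 224 x 204 mm with a white top panel 150 mm above the table; origin under its middle, its x axis points away from its front (front = button side, towards the robot), y to its left, z up
- dial_centre (a point): point on the dial's upright axis, on top of its dark grey skirt (z about 160 mm). The skirt is a flat dark grey disc 100 mm in diameter, 5 mm thick. On it stands a black fin (the finger grip), a straight bar 76 mm long centred on the axis, 16 mm thick, 25 mm tall above the skirt (top at z about 185 mm), lying along the index line. The scale plate around the skirt is flat, 148 mm in diameter, its top at z = 154 mm; nothing else stands up within 85 mm of the axis
- index_tip (a point): outer end of the dial's white index line, at the skirt's edge, 50 mm from the dial's axis, at z about 160 mm. The white line (5 mm wide) runs from near the axis along the top of the fin to here, on one end of the fin only; the fin's other end lies opposite, straight across the axis
- dial (a joint): angle of the dial in rad: 0 at its lower stop, growing clockwise seen from above up to 5.58 at the upper stop. The red mark always lies at a higher value than the start. It turns stiffly with about 0.12 N m (about 4 N pushing 30 mm from the axis) and stays where it is left
- mark: the red set mark: a flat red line 7 mm wide and 22 mm long on the scale plate (z about 155 mm), 53 to 75 mm from the dial's axis; origin on the dial's axis, x axis points outward along the line
- mark_tip (a point): inner end of the red line, 53 mm from the dial's axis
- start_top (a point): centre of the top of the green start button, 28 mm across, on the regulator's top panel near its front right corner; it is pressed straight down 6 mm against a spring (5 N when fully in) and springs back
- start (a joint): travel of the start button in m: 0 out, 0.006 fully in
- bottle: amber glass bottle, blue cap, 60 mm across, 125 mm tall; loose, standing on the table, origin at the centre of its underside; to be left alone
- jar: white plastic jar, red cap, 54 mm across, 75 mm tall; loose, standing on the table, origin at the centre of its underside; to be left alone
- beaker: clear glass beaker, 64 mm across, 85 mm tall; loose, standing on the table, origin at the centre of its underside; to be left alone
- weigh_dish: aluminium weighing dish, 68 mm across, 28 mm tall; loose, standing on the table, origin at the centre of its underside; to be left alone
- spoon: steel spoon 150 mm long, lying flat; loose, to be left alone
- weight: brass calibration weight, 32 mm across, 36 mm tall; loose, standing on the table, origin at the centre of its underside; to be left alone
- vial: green glass vial, 24 mm across, 50 mm tall; loose, standing on the table, origin at the centre of its underside; to be left alone

How it is judged:
By the outcome, as a careful person would: the job done as asked, in the order asked, and still so for the second after the job is handed in, with the robot touching nothing.
It also fails if it takes over 54 s, if anything falls off the work surface, if the arm or the gripper's body presses on something with over 40 N, if the wrist force passes 120 N, or if a joint passes its speed limit or range.

## Working session

There is one attempt and no reset: what is moved stays moved. The work goes in short steps, Python scripts to look and compute and a tool call to move; the robot and the scene stay as the last step left them, time stands still between calls to the robot, and variables do not carry over. Pictures are saved under pics/ and viewed, at most 10 in all, crops included, and the job is handed in when it is done.

Besides the shell and the picture viewer there is one more tool, called after "Emit:" by a JSON object that holds its "op" and its "data". send_rows: Moves the arm, as the interface text tells. Its arguments: {"type":"object","properties":{"motion":{"type":"array"},"squeeze":{"type":"number"}},"required":["motion"]}

```bash
mkdir -p pics; cat > h.py <<'E'
import numpy as np, cv2
from workcell import env, eyes
def snap(cam,name):
    f=eyes.grab_frame(cam); np.savez(f'pics/{name}.npz',**f)
    cv2.imwrite(f'pics/{name}.png',cv2.cvtColor(f['pixels'],cv2.COLOR_RGB2BGR)); return f
def at_z(f,u,v,z):
    d=np.array([(u-f['cx'])/f['fx'],(v-f['cy'])/f['fy'],1.]); R=f['R'];t=f['t']
    c=-R.T@t; d=R.T@d; return c+d*(z-c[2])/d[2]
E
python3 - <<'E'
from h import *
for c in('top','scene'): snap(c,c+'0')
print(env.state())
a=cv2.imread('pics/top0.png');cv2.imwrite('pics/top0b.png',cv2.resize(a,(800,600)))
E
```

```text
{'time_s': 0.1, 'qpos': array([-7.37372490e+01,  1.83479123e+01,  8.96990820e+01,  7.32308188e-04,
        7.20435020e+01, -1.14771415e+00]), 'qvel': array([-0.05607215, -0.00464422, -0.09250499, -0.07530928,  0.0529406 ,
        0.02152169]), 'effort': array([-8.60750515e-04, -4.13333380e+01, -2.32509989e+01,  7.28647923e-02,
        4.22265194e-02, -6.06551157e-05]), 'ee_pos': array([ 171.91098293, -548.23190588,  213.2072741 ]), 'ee_rot': array([-1.79909536e+02, -2.50878423e-03,  1.74102369e+01]), 'force': array([ 0.31995836, -0.4895484 , -0.23221125]), 'torque': array([-0.04421487,  0.01605406, -0.02086106]), 'gripper_force': 0.0, 'gripper_width': 91.1644680030472}
```

View pics/top0b.png

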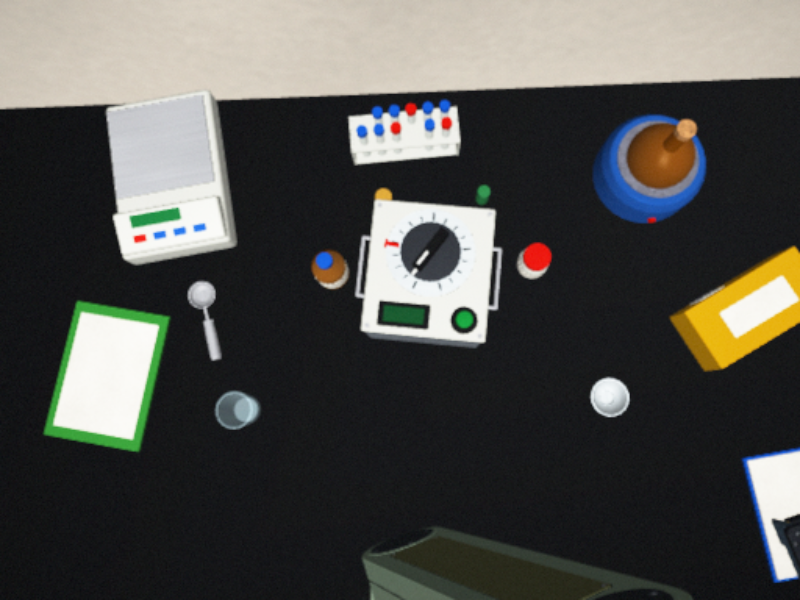

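View pics/scene0.png

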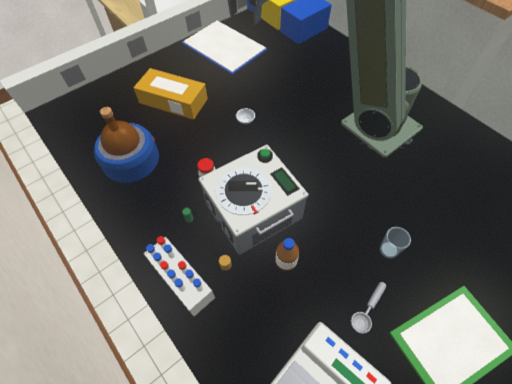

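The top view (800x600) shows the dial at about (430,252), with the index pointing lower left near (413,272). The red mark is at (392,243) and the button at (464,320). I'll enlarge this area.

```bash
python3 - <<'E'
from h import *
a=cv2.imread('pics/top0.png')[120:225,225:325]  # x225,y120
cv2.imwrite('pics/c.png',cv2.resize(a,None,fx=5.7,fy=5.7,interpolation=cv2.INTER_CUBIC))
f=dict(np.load('pics/top0.npz'))
for n,u,v,z in(('dial',430,252,160),('btn',464,320,158),('mark',392,243,155),('bottle',323,260,125),('jar',538,257,75)):
    print(n,at_z(f,u*.64,v*.64,z).round(1), f['depth'][int(v*.64),int(u*.64)], (f['R']@at_z(f,u*.64,v*.64,z)+f['t'])[2])
p=f['pixels'].astype(int); g=(p[...,1]>p[...,0]+60)&(p[...,1]>p[...,2]+40); r=(p[...,0]>p[...,1]+80)&(p[...,0]>p[...,2]+80)
for m,s in((g,(slice(190,220),slice(280,312))),(r,(slice(145,165),slice(240,260)))):
    v,u=np.nonzero(m[s]); print(u.mean()+s[1].start+.0,v.mean()+s[0].start,len(u))
E
```

```text
dial [594.1 -17.8 160. ] 1075.4757 1101.592443339006
btn [480.7 -68.8 158. ] 1070.1907 1084.0498247697735
mark [612.5  44.2 155. ] 1113.223 1111.1193974892499
bottle [594.3 163.1 125. ] 1136.1678 1140.9381790897678
jar [ 598.2 -208.1   75. ] 1181.3646 1181.0828205038454
296.84158415841586 204.07920792079207 101
249.88 155.52 25
```

View pics/c.png

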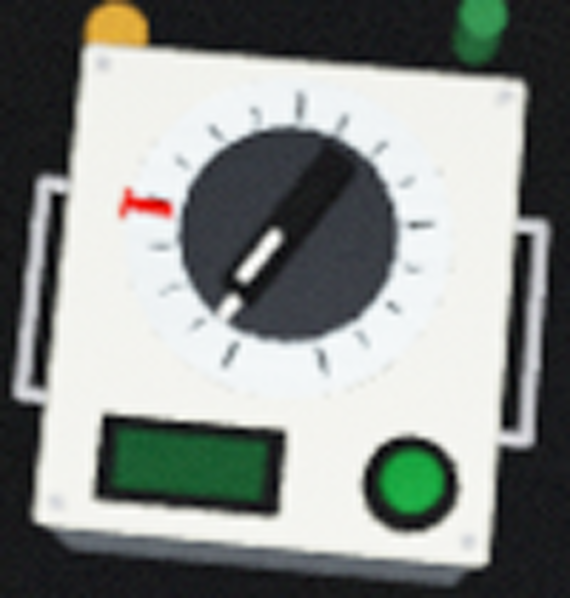

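The crop shows the skirt centre at about (290,233), the index tip at (225,313), the red mark from (173,209) to (122,203), and the button at (410,480). The index has to go clockwise by roughly 55°.

```bash
cat >> h.py <<'E'
def crop2px(u,v): return 225+(u+.5)/5.7-.5, 120+(v+.5)/5.7-.5
E
python3 - <<'E'
from h import *
f=dict(np.load('pics/top0.npz'))
P={n:at_z(f,*crop2px(u,v),z) for n,u,v,z in(('c',290,233,160),('tip',225,313,160),('fin_far',343,150,185),('fin_near',240,285,185),('mi',173,209,155),('mo',122,203,155),('edgeL',180,230,160),('edgeR',400,230,160),('btn',410,480,172),('pfl',38,522,150),('pfr',488,565,150),('pbl',85,42,150),('pbr',525,80,150))}
c=P['c']
for n,p in P.items():
    d=(p-c)[:2]; print(n,p.round(1),'r',np.hypot(*d).round(1),'ang',np.degrees(np.arctan2(d[1],d[0])).round(1))
u,v=296.84,204.08;d=f['depth'][200:208,293:301];print(np.median(d),np.median(f['depth'][210:214,285:290]))
for i,j in((297,204),(285,212),(300,160),(270,170)):
    z=f['depth'][j,i];x=np.array([(i-f['cx'])/f['fx']*z,(j-f['cy'])/f['fy']*z,z]);print(i,j,(f['R'].T@(x-f['t'])).round(1))
E
```

```text
c [596.2 -18.5 160. ] r 0.0 ang 0.0
tip [560.6  11.7 160. ] r 46.7 ang 139.7
fin_far [627.1 -42.6 185. ] r 39.1 ang -37.9
fin_near [567.9   4.5 185. ] r 36.5 ang 140.8
mi [610.2  33.8 155. ] r 54.2 ang 75.0
mo [613.8  56.8 155. ] r 77.4 ang 76.9
edgeL [599.2  30.8 160. ] r 49.4 ang 86.5
edgeR [595.9 -67.8 160. ] r 49.3 ang -90.3
btn [481.6 -66.9 172. ] r 124.4 ang -157.1
pfl [470.5  97.8 150. ] r 171.3 ang 137.2
pfr [ 445.5 -101.1  150. ] r 171.9 ang -151.3
pbl [691.5  72.4 150. ] r 131.7 ang 43.7
pbr [ 666.3 -128.1  150. ] r 130.1 ang -57.4
1070.8224 1090.9902
297 204 [481.2 -68.1 170.7]
285 212 [464.  -38.3 153.1]
300 160 [596.3 -81.4 155.9]
270 170 [566.3  -3.7 186.8]
```

Emit:
{"op": "send_rows", "data": {"motion": [[0.619, 0.962, -0.02, 0, 0, 1, -1], [0.619, 0.962, -0.02, 0, 0, 1, -1], [0.619, 0.962, -0.02, 0, 0, 1, -1], [0.619, 0.962, -0.02, 0, 0, 1, -1], [0.619, 0.962, -0.02, 0, 0, 1, -1], [0.619, 0.962, -0.02, 0, 0, 1, -1], [0.619, 0.962, -0.02, 0, 0, 1, -1], [0.619, 0.962, -0.02, 0, 0, 1, -1], [0.619, 0.962, -0.02, 0, 0, 1, -1], [0.619, 0.962, -0.02, 0, 0, 1, -1], [0.619, 0.962, -0.02, 0, 0, 1, -1], [0.619, 0.962, -0.02, 0, 0, 1, -1], [0.619, 0.962, -0.02, 0, 0, 1, -1], [0.619, 0.962, -0.02, 0, 0, 1, -1], [0.619, 0.962, -0.02, 0, 0, 1, -1]], "squeeze": 10}}

```text
time_s: 1.98
ee_pos: [481.3, -68.2, 204.1]
ee_rot: [180.0, 0.0, 77.4]
force: [0.2, -0.5, -0.1]
gripper_width: 0.0
gripper_force: 0.0
```

```bash
python3 - <<'E'
from h import *
s=env.state();print({k:np.round(s[k],1) for k in('time_s','ee_pos','ee_rot','force','gripper_width','qpos')})
f=snap('wrist','w0');print(f['T_tool_cam'].round(2),f['fx'],f['cx'],f['cy'])
E
```

```text
{'time_s': np.float64(2.0), 'ee_pos': array([481.3, -68.2, 204.1]), 'ee_rot': array([180. ,   0. ,  77.4]), 'force': array([ 0.2, -0.5, -0.1]), 'gripper_width': np.float64(0.0), 'qpos': array([ -9.4,  10.7, 101.7,  -0. ,  67.6,   3.2])}
[[   0.     -0.97   -0.24   67.06]
 [   1.      0.     -0.      0.75]
 [   0.     -0.24    0.97 -170.17]
 [   0.      0.      0.      1.  ]] 335.222027020334 253.97608694788443 193.3921531293839
```

View pics/w0.png

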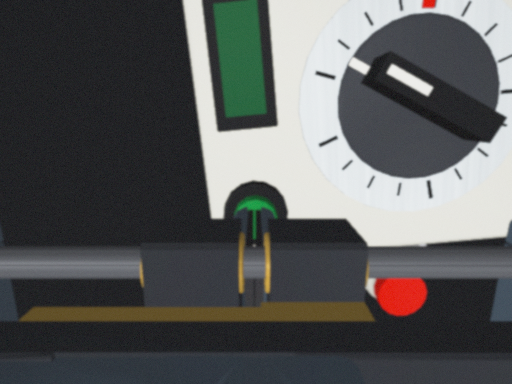

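The wrist view shows the shut fingers centred over the green button at (255,210). The dial is at (420,95) and the red mark at (428,3).

Emit:
{"op": "send_rows", "data": {"motion": [[0, 0, -0.04, 0, 0, 0, -1], [0, 0, -0.064, 0, 0, 0, -1], [0, 0, -0.068, 0, 0, 0, -1], [0, 0, -0.072, 0, 0, 0, -1], [0, 0, -0.076, 0, 0, 0, -1], [0, 0, -0.078, 0, 0, 0, -1]]}}

```text
time_s: 2.78
ee_pos: [481.3, -67.7, 166.1]
ee_rot: [180.0, 0.0, 77.4]
force: [-5.5, 1.4, 13.5]
gripper_width: 0.4
gripper_force: 6.8
```

Emit:
{"op": "send_rows", "data": {"motion": [[0, 0, -0.003, 0, 0, 0, -1], [0, 0, -0.003, 0, 0, 0, -1], [0, 0, -0.003, 0, 0, 0, -1]]}}

```text
time_s: 3.15
ee_pos: [481.3, -67.7, 166.1]
ee_rot: [179.9, 0.0, 77.4]
force: [-7.9, 1.1, 17.9]
gripper_width: 0.6
gripper_force: 8.8
```

```bash
python3 - <<'E'
from h import *
f=dict(np.load('pics/top0.npz'))
for j in range(196,213,2):
    print(j,[(i,(f['R'].T@(np.array([(i-f['cx'])/f['fx'],(j-f['cy'])/f['fy'],1])*f['depth'][j,i]-f['t']))[2].round(0)) for i in range(286,309,2)])
g=snap('top','t1')
E
```

```text
196 [(286, np.float64(152.0)), (288, np.float64(155.0)), (290, np.float64(150.0)), (292, np.float64(152.0)), (294, np.float64(147.0)), (296, np.float64(149.0)), (298, np.float64(150.0)), (300, np.float64(154.0)), (302, np.float64(150.0)), (304, np.float64(149.0)), (306, np.float64(149.0)), (308, np.float64(151.0))]
198 [(286, np.float64(149.0)), (288, np.float64(151.0)), (290, np.float64(149.0)), (292, np.float64(159.0)), (294, np.float64(160.0)), (296, np.float64(161.0)), (298, np.float64(165.0)), (300, np.float64(161.0)), (302, np.float64(166.0)), (304, np.float64(149.0)), (306, np.float64(146.0)), (308, np.float64(150.0))]
200 [(286, np.float64(151.0)), (288, np.float64(152.0)), (290, np.float64(165.0)), (292, np.float64(161.0)), (294, np.float64(173.0)), (296, np.float64(171.0)), (298, np.float64(171.0)), (300, np.float64(169.0)), (302, np.float64(163.0)), (304, np.float64(164.0)), (306, np.float64(147.0)), (308, np.float64(154.0))]
202 [(286, np.float64(152.0)), (288, np.float64(147.0)), (290, np.float64(162.0)), (292, np.float64(163.0)), (294, np.float64(171.0)), (296, np.float
[... 1052 characters left out ...]
oat64(163.0)), (306, np.float64(152.0)), (308, np.float64(151.0))]
210 [(286, np.float64(149.0)), (288, np.float64(149.0)), (290, np.float64(157.0)), (292, np.float64(161.0)), (294, np.float64(162.0)), (296, np.float64(160.0)), (298, np.float64(163.0)), (300, np.float64(162.0)), (302, np.float64(161.0)), (304, np.float64(151.0)), (306, np.float64(151.0)), (308, np.float64(147.0))]
212 [(286, np.float64(148.0)), (288, np.float64(152.0)), (290, np.float64(152.0)), (292, np.float64(153.0)), (294, np.float64(161.0)), (296, np.float64(162.0)), (298, np.float64(164.0)), (300, np.float64(161.0)), (302, np.float64(155.0)), (304, np.float64(148.0)), (306, np.float64(149.0)), (308, np.float64(152.0))]
```

The bezel is at z 162 and the button top at 172. The hard stop came at 166, so the button went fully in. Next I'll release it, then move behind the index end of the fin.

Emit:
{"op": "send_rows", "data": {"motion": [[0, 0, 0.103, 0, 0, 0, -1], [0, 0, 0.103, 0, 0, 0, -1], [0.141, 0.075, 0.103, 0, 0, 1, -1], [0.141, 0.075, 0.103, 0, 0, 1, -1], [0.141, 0.075, 0.103, 0, 0, 1, -1], [0.141, 0.075, 0.103, 0, 0, 1, -1], [0.141, 0.075, 0.103, 0, 0, 1, -1], [0.141, 0.075, 0.103, 0, 0, 1, -1], [0.141, 0.075, 0.103, 0, 0, 1, -1], [0.141, 0.075, 0.06, 0, 0, 1, -1], [0.141, 0.075, 0.03, 0, 0, 1, -1], [0.141, 0.075, 0.009, 0, 0, 1, -1], [0.141, 0.075, 0.009, 0, 0, 1, -1]]}}

```text
time_s: 4.82
ee_pos: [551.6, -30.1, 167.0]
ee_rot: [-179.9, -0.1, 137.4]
force: [0.3, -0.2, 0.6]
gripper_width: 0.3
gripper_force: 0.0
```

```bash
python3 - <<'E'
from h import *
f=snap('wrist','w1');snap('top','t2')
E
```

```text
(no output)
```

View pics/w1.png

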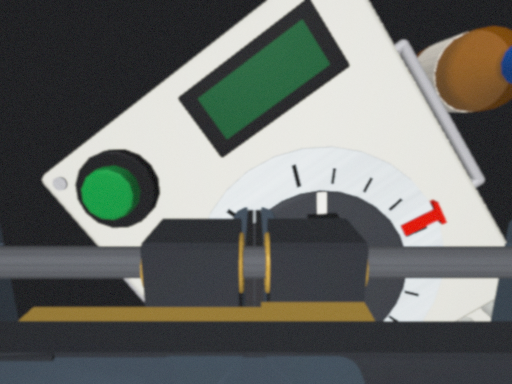

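The button has sprung back out. The finger stands to the left of the fin, whose index is at (322,203), and the mark is at (422,218). I'll compute an arc that pushes to about 8° short of the mark.

```bash
python3 - <<'E'
from h import *
c=np.array([596.2,-18.5]);s=np.array([552.0,-30.2])
print(env.state()['time_s'])
for th in np.linspace(141,84,16):
    a=np.radians(th);e=np.array([np.cos(a),np.sin(a)]);n=np.array([-e[1],e[0]])
    p=c+27*e+15*n; print(round(th,1),((p-s)/500).round(3),round((th-137.4)/60,3))
E
```

```text
4.925
141.0 [0.028 0.034] 0.06
137.2 [0.028 0.038] -0.003
133.4 [0.03  0.042] -0.067
129.6 [0.031 0.046] -0.13
125.8 [0.032 0.05 ] -0.193
122.0 [0.034 0.053] -0.257
118.2 [0.036 0.057] -0.32
114.4 [0.039 0.06 ] -0.383
110.6 [0.041 0.063] -0.447
106.8 [0.044 0.066] -0.51
103.0 [0.047 0.069] -0.573
99.2 [0.05  0.072] -0.637
95.4 [0.053 0.074] -0.7
91.6 [0.057 0.077] -0.763
87.8 [0.06  0.079] -0.827
84.0 [0.064 0.08 ] -0.89
```

Emit:
{"op": "send_rows", "data": {"motion": [[0.014, 0.017, 0, 0, 0, 0.03, -1], [0.028, 0.034, 0, 0, 0, 0.06, -1], [0.028, 0.038, 0, 0, 0, -0.003, -1], [0.03, 0.042, 0, 0, 0, -0.067, -1], [0.031, 0.046, 0, 0, 0, -0.13, -1], [0.032, 0.05, 0, 0, 0, -0.193, -1], [0.034, 0.053, 0, 0, 0, -0.257, -1], [0.036, 0.057, 0, 0, 0, -0.32, -1], [0.039, 0.06, 0, 0, 0, -0.383, -1], [0.041, 0.063, 0, 0, 0, -0.447, -1], [0.044, 0.066, 0, 0, 0, -0.51, -1], [0.047, 0.069, 0, 0, 0, -0.573, -1], [0.05, 0.072, 0, 0, 0, -0.637, -1], [0.053, 0.074, 0, 0, 0, -0.7, -1], [0.057, 0.077, 0, 0, 0, -0.763, -1], [0.06, 0.079, 0, 0, 0, -0.827, -1], [0.064, 0.08, 0, 0, 0, -0.89, -1], [0.064, 0.08, 0, 0, 0, -0.89, -1]]}}

```text
time_s: 7.18
ee_pos: [582.4, 10.4, 168.5]
ee_rot: [-179.8, 0.0, 84.1]
force: [-6.2, -0.4, 5.5]
gripper_width: 0.6
gripper_force: 3.1
```

```bash
python3 - <<'E'
from h import *
f=snap('wrist','w2');snap('top','t3');s=env.state();print(s['time_s'],s['ee_pos'],s['ee_rot'],s['force'])
E
```

```text
7.275 [582.44042128  10.42827864 168.48501886] [-1.79781297e+02  2.85495190e-02  8.40875232e+01] [-6.21716396 -0.2410927   4.49644591]
```

View pics/w2.png

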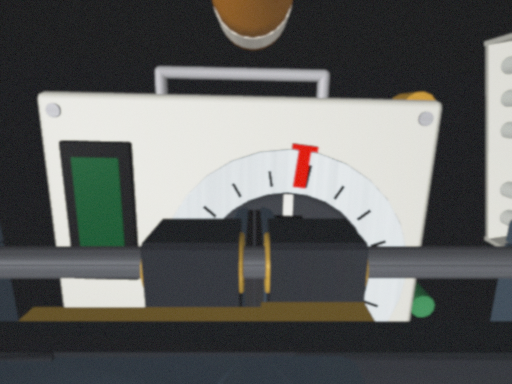

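The index at (289,200) is a few degrees short of the mark, whose inner end is at (301,187). I'll back off and look at the whole dial from above.

Emit:
{"op": "send_rows", "data": {"motion": [[-0.03, 0, 0, 0, 0, 0, -1], [-0.03, 0, 0.1, 0, 0, 0, -1], [-0.03, 0, 0.14, 0, 0, 0, -1], [0.024, -0.17, 0.14, 0, 0, 0, -1], [0.024, -0.17, 0.14, 0, 0, 0, -1], [0.024, -0.17, 0.14, 0, 0, 0, -1], [0.024, -0.17, 0.14, 0, 0, 0, -1]]}}

```text
time_s: 8.15
ee_pos: [595.6, -74.3, 237.9]
ee_rot: [-180.0, -0.0, 84.0]
force: [-0.0, -0.1, 0.1]
gripper_width: 0.5
gripper_force: 0.0
```

```bash
cat >> h.py <<'E'
from scipy.spatial.transform import Rotation
def wrist(name):
    s=env.state(); f=snap('wrist',name)
    T=np.eye(4);T[:3,:3]=Rotation.from_euler('xyz',s['ee_rot'],degrees=True).as_matrix();T[:3,3]=s['ee_pos']
    W=np.linalg.inv(T@f['T_tool_cam']); f['R']=W[:3,:3];f['t']=W[:3,3]
    np.savez(f'pics/{name}.npz',**f); return f
E
python3 - <<'E'
from h import *
f=wrist('w3');a=cv2.cvtColor(f['pixels'],cv2.COLOR_RGB2BGR)
cv2.imwrite('pics/w3b.png',cv2.resize(a,None,fx=1.5,fy=1.5,interpolation=cv2.INTER_CUBIC));s=env.state();print(s['ee_pos'],s['time_s'])
E
```

```text
[595.62916934 -74.03953472 237.97811887] 8.2
```

View pics/w3b.png

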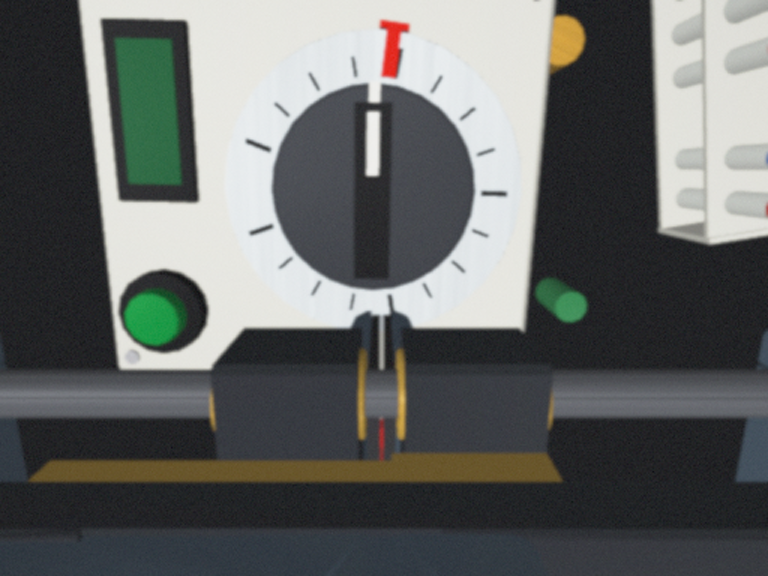

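The view shows the whole dial, with the skirt centre at about (374,186), the index tip at (375,86) and the mark from (390,76) to (394,24) in the 1.5x picture. I'll measure the angles on rectified images.

```bash
cat >> h.py <<'E'
def rect(f,z,x0=500,x1=700,y0=-100,y1=80,k=4):
    # image rows: x descending, cols: y descending ; k px/mm
    xs=x1-np.arange((x1-x0)*k)/k; ys=y1-np.arange((y1-y0)*k)/k
    X,Y=np.meshgrid(xs,ys,indexing='ij');P=np.stack([X,Y,np.full_like(X,z)],-1)@f['R'].T+f['t']
    u=P[...,0]/P[...,2]*f['fx']+f['cx'];v=P[...,1]/P[...,2]*f['fy']+f['cy']
    return cv2.remap(f['pixels'],u.astype('f4'),v.astype('f4'),cv2.INTER_CUBIC),X,Y
def angles(f,c0=(596,-18)):
    I,X,Y=rect(f,160); g=I.min(2).astype(int)
    # skirt edge: radial search, white outside
    pts=[]; c=np.array(c0,float)
    def samp(img,x,y): return cv2.remap(img,((80-y)*4).astype('f4'),((700-x)*4).astype('f4'),cv2.INTER_LINEAR)
    gi=I.min(2).astype('f4')
    for a in np.radians(np.arange(0,360,3)):
        r=np.arange(42,58,.2); l=samp(gi,(c[0]+r*np.cos(a))[None],(c[1]+r*np.sin(a))[None]).ravel()
        i=np.argmax(np.diff(cv2.GaussianBlur(l[None],(9,1),0).ravel())); pts.append(c+r[i]*np.array([np.cos(a),np.sin(a)]))
    p=np.array(pts)
    for _ in range(4):
        A=np.c_[2*p,np.ones(len(p))];s=np.linalg.lstsq(A,(p**2).sum(1),rcond=None)[0];R=np.sqrt(s[2]+s[:2]@s[:2])
        p=p[abs(np.hypot(*(p-s[:2]).T)-R)<1.2]
    cc=s[:2]
    d=np.hypot(X-cc[0],Y-cc[1]); th=np.degrees(np.arctan2(Y-cc[1],X-cc[0]))
    m=(gi>150)&(d>41)&(d<47.5); idx=th[m]
    J,X,Y=rect(f,155); J=J.astype(int); d=np.hypot(X-cc[0],Y-cc[1]); th=np.degrees(np.arctan2(Y-cc[1],X-cc[0]))
    q=(J[...,0]>J[...,1]+80)&(J[...,0]>J[...,2]+80)&(d<69)&(d>50); mk=th[q]
    print('c',cc.round(2),'R',R.round(2),len(p),'idx',np.median(idx).round(2),idx.mean().round(2),idx.std().round(2),len(idx),'mark',np.median(mk).round(2),mk.mean().round(2),'r',d[q].min().round(1),d[q].max().round(1),'diff',(mk.mean()-idx.mean()).round(2))
E
python3 - <<'E'
from h import *
angles(dict(np.load('pics/w3.npz')))
E
```

```text
c [597.97 -18.34] R 48.83 119 idx 83.06 83.07 2.18 605 mark 76.12 76.11 r 53.0 69.0 diff -6.96
```

The index is at 83.1° and the mark at 76.1°, so 7° remains. I'll push again using the contact offset calibrated from the first push.

Emit:
{"op": "send_rows", "data": {"motion": [[-0.054, 0.17, 0, 0, 0, 0, -1], [-0.054, 0.17, 0, 0, 0, 0, -1], [-0.054, 0.17, -0.08, 0, 0, 0, -1], [-0.054, 0.17, -0.14, 0, 0, 0, -1], [-0.054, 0.17, -0.14, 0, 0, 0, -1], [-0.04, 0.17, -0.14, 0, 0, 0, -1], [-0.03, 0.17, -0.14, 0, 0, 0, -1], [-0.024, 0.17, -0.14, 0, 0, 0, -1], [-0.022, 0.171, -0.14, 0, 0, -0.033, -1], [-0.02, 0.172, -0.14, 0, 0, -0.065, -1], [-0.018, 0.173, -0.14, 0, 0, -0.097, -1], [-0.0168, 0.1746, -0.14, 0, 0, -0.117, -1], [-0.0168, 0.1746, -0.14, 0, 0, -0.117, -1], [-0.0168, 0.1746, -0.14, 0, 0, -0.117, -1]]}}

```text
time_s: 9.95
ee_pos: [586.0, 11.8, 168.8]
ee_rot: [-179.8, 0.1, 77.0]
force: [-6.6, -0.4, 4.1]
gripper_width: 0.5
gripper_force: 3.0
```

Emit:
{"op": "send_rows", "data": {"motion": [[-0.03, 0.004, 0, 0, 0, 0, -1], [-0.03, 0.004, 0.1, 0, 0, 0, -1], [-0.03, 0, 0.14, 0, 0, 0.117, -1], [0.0168, -0.1746, 0.14, 0, 0, 0.117, -1], [0.0168, -0.1746, 0.14, 0, 0, 0.117, -1], [0.0168, -0.1746, 0.14, 0, 0, 0.117, -1], [0.0168, -0.1746, 0.14, 0, 0, 0.117, -1], [0.0168, -0.1746, 0.14, 0, 0, 0.117, -1]]}}

```text
time_s: 10.95
ee_pos: [595.7, -74.1, 238.1]
ee_rot: [180.0, -0.0, 84.1]
force: [0.9, 1.2, -0.1]
gripper_width: 0.8
gripper_force: 0.0
```

```bash
python3 - <<'E'
from h import *
angles(wrist('w4'));angles(wrist('w5'));print(env.state()['time_s'])
a=cv2.imread('pics/w5.png')[0:220,130:370];cv2.imwrite('pics/w5b.png',cv2.resize(a,None,fx=2.7,fy=2.7,interpolation=cv2.INTER_CUBIC))
E
```

```text
c [597.99 -18.33] R 48.82 118 idx 76.29 76.3 2.2 612 mark 76.13 76.12 r 53.0 69.0 diff -0.18
c [597.97 -18.33] R 48.82 118 idx 76.27 76.27 2.21 613 mark 76.14 76.13 r 53.0 69.0 diff -0.14
11.05
```

View pics/w5b.png

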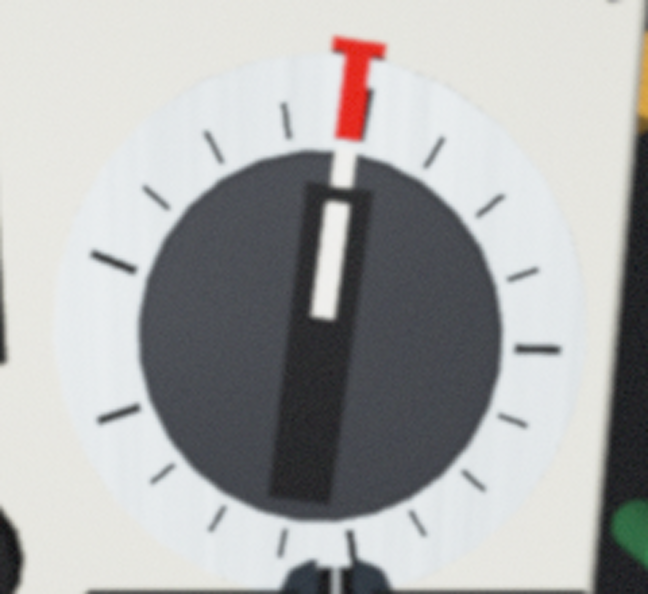

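The index line at (343,165) runs straight into the red mark at (350,120), within about 0.2°. The arm is clear of everything.

```bash
python3 -c "
from workcell import env
print(env.job_done())"
```

```text
the job is handed in; nothing more can be done
None
```

I handed the job in at about 11 s: the start button was pressed fully in and sprang back, then the dial was pushed round until its index line sat within about 0.2° of the red mark. The arm ended clear of everything, and I didn't touch the glassware or other items.

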